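Mix the varnish bottle on the press pad and hold it up

TASK

Pick up the varnish bottle and, keeping it upright in the gripper, press its base down on the middle of the mixer's sprung pad until the pad is fully down, and keep it fully down for at least a second. Then lift the bottle straight up over the pad, with its base at least 10 cm clear of the pad, and finish there still holding it in the air, upright and steady: do not put it down or let go. Leave the tape roll, snips, wooden wedge and parts cup where they are.

Things in the scene. Friction and masses are not known exactly. Their poses are not given: they have to be found in the camera images.
- varnish_bottle: white varnish bottle with pointed red cap, loose on the bench, 120 mm tall, 0.1 to 0.2 kg. Body 42 mm in diameter, straight up to 62 mm, then a shoulder narrowing to 18 mm at 88 mm; cap 20 mm across, tapering from 96 mm to its tip. Grip across the upper straight body, fingertips about 40 mm above the base (room for the cap); stands 35 N of grip. Origin: centre of the base; z up the bottle.
- mixer: grey box-shaped bottle mixer fixed to the bench, 110 mm (x) by 120 mm (y), deck 42 mm high; round black collar (86 mm outside, 68 mm inside, its rim 48 mm above the bench) in the middle of the deck round the sprung pad; knob and rocker switch on the -x side. Origin at the centre of its underside on the bench, z up.
- pad_top (a point): centre of the top face of the mixer's round black rubber pad (64 mm in diameter), directly above the mixer's origin; 56 mm above the bench when the pad is up, 48 mm (level with the collar's rim) when fully down. It moves with the pad.
- mixer_pad (a joint): how far the sprung pad is pressed down, m: 0 up, 0.008 fully down on its stop. It starts to move at about 4 N and is fully down at about 10 N; the bottle's own weight does not move it. It springs back up when released.
- tape_roll: small yellow tape roll lying flat on the bench, 54 mm across, 10 mm high; leave alone. Origin at the centre of its underside.
- snips: blue-handled snips lying on the bench, 48 x 141 mm, 11 mm high; leave alone. Origin at the centre of the underside.
- slot_wedge: small wooden wedge lying on the bench, 22 x 85 mm, 18 mm high; leave alone. Origin at the centre of the underside.
- parts_cup: small green plastic cup, 70 mm across, 45 mm high, standing on the belt behind the bench strip; leave alone. Origin at the centre of the underside.
Things that resemble listed ones, but are neither listed nor needed, are in the scene too. There is more than one size of the varnish_bottle; the job needs the larger.

How it is judged:
On the way:
1. the held bottle, upright and centred, keeps the mixer pad fully down for a second (value of joint mixer_pad above 0.0072 m and contact force between varnish_bottle and mixer above 3 N and contact force between the fingers and varnish_bottle above 1 N and horizontal distance between varnish_bottle and pad_top below 0.016 m and angle between varnish_bottle's own z axis and vertical below 0.17 rad), for 1 s.
At the end, for the whole second after the job is handed in: the program ends with the bottle held in the fingers, its base at least 100 mm above the released pad and within 50 mm of straight over it, upright within 8 degrees and still (under 20 mm/s and 0.15 rad/s); the bottle touches the mixer no more and the pad has sprung back up (within 1.5 mm) (z of varnish_bottle in the frame of mixer above 0.156 m and horizontal distance between varnish_bottle and mixer below 0.05 m and angle between varnish_bottle's own z axis and vertical below 0.14 rad and linear speed of varnish_bottle below 0.02 m/s and angular speed of varnish_bottle below 0.15 rad/s and contact force between the fingers and varnish_bottle above 1 N and contact force between varnish_bottle and mixer below 0.1 N and value of joint mixer_pad below 0.0015 m); the arm keeps its last pose, push and grip.
It fails at once if the tape roll, snips, wooden wedge or parts cup was moved more than 30 mm (distance of any of tape_roll, snips, slot_wedge, parts_cup from where it was at the start of the episode above 0.03 m).
It also fails if it takes over 48 s, if anything falls off the work surface, if the arm or the gripper's body presses on something with over 40 N, if the wrist force passes 120 N, or if a joint passes its speed limit or range.

ROBOT

A 6-joint arm with a two-finger parallel gripper is mounted at the origin on a cart in front of the work surface, level with it; the furniture and walls round the work are solid. World frame = base frame: x ahead of the robot, y to its left, z up, the work surface at z = 0. Lengths are in m, angles in rad, forces in N, time in s.
With the tool pointing down it reaches from about 0.35 to 0.975 m from the base axis. Payload 4.9 kg.
Tool frame: the origin (TCP) lies midway between the tips of the shut fingers; the grasp point (between the pads) lies 19 mm behind it; z points along the fingers, y is the direction in which the jaws open and shut (so a half turn about z gives the same grasp; the last joint's range is limited). The gripper opens to 85 mm and grips with 20 to 120 N. Pads are 22 mm wide; open, the fingers measure 114 mm over their backs; the gripper's body (76 mm by 85 mm) begins 54 mm behind the grasp point. The pads swing forward as they close: fully open they stand 13 mm farther back than shut.
Start: joints at [1.149, 0.053, 1.613, -0, 1.476, -0.119], TCP at [0.186, 0.597, 0.231] pointing down, gripper open.
Joint ranges: [-3.01, 3.01], [-1.01, 2.22], [0.06, 2.58], [-1.02, 4.17], [0.09, 2.62], [-3.14, 3.14]. Speed limits (rad/s): [2.57, 2.57, 3.14, 3.14, 3.14, 3.14].

INTERFACE

Orientations are given as a rotation vector (axis times angle).
In Python, from station import ctrl gives the robot as it stands.
- The arm moves only by the shell command python3 -m jog 'ROWS' [FORCE]. ROWS is JSON, one flat list of numbers, 7 for each row, row after row: the opening, from 0 (shut) to 1 (fully open), then the shift along the tool's x, y, z in m, then the turn, a rotation vector about the tool's x, y, z in degrees. A call has 1 to 10 rows; each row shifts and turns the commanded pose from where the row before left it, along the tool's axes as they then stand; what a row does not reach is not made up. A row lasts 1/8 s, in which the tool goes at most 62.5 mm and 10.7 degrees, less where a joint would pass 70% of its speed; a pose out of reach is approached as far as the arm can. A call with a gripper value outside its range is refused whole. The fingers move at their own pace and stop on an object; FORCE is the grip in N (left out, the last holds). Time passes only in rows, so rows that do not move let the fingers close. It gives the time, the measured TCP pose, the force and the opening at its end, in the units of the state.
- ctrl.get_obs(): the state, without advancing time (a new reading comes with each control period).
- ctrl.get_image(name): name is "scene" or "top" or "wrist"; returns a dict with "image" (384x512x3 uint8, blue, green, red), "camera_matrix" (3x3 intrinsics, pixels), "rvec" (rotation vector, rad) and "tvec" (3), from world to camera coordinates, as OpenCV has them; the wrist camera has in their place "mount" (4x4, takes a point from camera to tool coordinates, whose origin is the TCP and whose axes are the flange's). Camera axes: x right, y down, z forward; pixel columns grow to the right and rows downward; lengths in m; the calibration is good to about 2 mm. A picture is of the moment at which its call begins: read the wrist's pose just before it. There is no depth.
- ctrl.finish_job(): hands the job in, once; it reports no verdict.
Trained networks look in a picture, given as the dict that the camera call returned (one of the last four; its "shot" number tells which), for a name from the list of things; names that differ only in an ending like _2 or _b are one class to them, and where a whole thing is asked for, a point or a joint stands for the part that bears it (a point fixed in the world has none). Each returns a list of dicts, best first, with "p" (0 to 1); they miss things now and then, are a little off and sometimes report something else, mostly with a low value. They report only what shows in the picture. A call takes as long as a camera call. They do not tell look-alikes from the thing itself.
- ctrl.boxes_of(target, picture): "box" ([centre column, centre row, width, height] in pixels, round what is visible of it).
The state is a dict: "t": time; "q": joint angles; "dq": joint speeds; "effort": joint torques, N m; "tool_pos": TCP position; "tool_rot": TCP orientation; "contact_force": force on the tool from outside, world axes, zero at the start; "wrist_torque": the same for the moment, N m; "opening": finger opening in m.
Only numpy, scipy, OpenCV 4.12 (cv2) and the standard library are available. Lean on these libraries where they do the work, as an engineer would, in place of code of your own. Each camera call takes 0.05 s, during which the arm holds its last target. There are 200 camera calls.

## Working session

There is one attempt and no reset: what is moved stays moved. The work goes in short steps, Python scripts to look and compute and a shell command to move; the robot and the scene stay as the last step left them, time stands still between calls to the robot, and variables do not carry over. Pictures are saved under pics/ and viewed, about 8 in all and at most 12, crops included, and the job is handed in when it is done.

```bash
mkdir -p pics; ls; cat > h.py <<'E'
import numpy as np, cv2
from station import ctrl
from scipy.spatial.transform import Rotation as R
def ray(d,uv,o=None):
    K=np.array(d["camera_matrix"],float)
    v=np.linalg.inv(K)@np.array([uv[0],uv[1],1.])
    if "rvec" in d and d["rvec"] is not None:
        Rm=cv2.Rodrigues(np.array(d["rvec"],float))[0]; t=np.array(d["tvec"],float).ravel()
        return -Rm.T@t, Rm.T@v
    M=np.array(d["mount"]); Rt=R.from_rotvec(o["tool_rot"]).as_matrix()
    return Rt@M[:3,3]+np.array(o["tool_pos"]), Rt@M[:3,:3]@v
def at(d,uv,z,o=None):
    c,v=ray(d,uv,o); return c+v*(z-c[2])/v[2]
def proj(d,p):
    return cv2.projectPoints(np.array(p,float).reshape(-1,3),np.array(d["rvec"],float),np.array(d["tvec"],float),np.array(d["camera_matrix"],float),None)[0].reshape(-1,2)
E
python3 - <<'E'
from h import *
o=ctrl.get_obs(); print({k:np.round(v,3) for k,v in o.items()})
ims=[]
for n in ("scene","top"):
    d=ctrl.get_image(n); ims.append(d["image"]); print(n,np.round(ray(d,(256,192)),3).tolist())
    for t in ("varnish_bottle","mixer","pad_top","tape_roll","snips","slot_wedge","parts_cup"):
        for b in ctrl.boxes_of(t,d)[:4]:
            print(t,round(b["p"],2),np.round(b["box"],1),np.round(at(d,b["box"][:2],0.03),3))
    cv2.imwrite(f"pics/{n}0.png",cv2.resize(d["image"],(768,576)))
E
```

```text
pics
{'t': np.float64(0.0), 'q': array([ 1.149,  0.053,  1.614,  0.   ,  1.476, -0.119]), 'dq': array([-0.001, -0.   , -0.001, -0.001,  0.001,  0.   ]), 'effort': array([-1.0000e-03, -3.9367e+01, -3.7018e+01, -0.0000e+00,  7.0000e-03,
        0.0000e+00]), 'tool_pos': array([0.186, 0.596, 0.23 ]), 'tool_rot': array([-4.740e-01, -3.105e+00,  3.000e-03]), 'contact_force': array([-0.389,  0.054, -0.198]), 'wrist_torque': array([-0.01 , -0.011,  0.037]), 'opening': np.float64(0.086)}
scene [[0.014, -0.135, 0.674], [0.637, 0.307, -0.707]]
varnish_bottle 0.57 [261.9 209.   17.2  42.2] [0.551 0.107 0.03 ]
varnish_bottle 0.47 [244.  198.2   8.2  23.5] [0.564 0.161 0.03 ]
pad_top 0.79 [172.  188.2  29.   21. ] [0.514 0.334 0.03 ]
tape_roll 0.52 [317.5 234.2  25.7  21.5] [ 0.539 -0.033  0.03 ]
snips 0.95 [141.9 247.   57.6  32. ] [0.339 0.287 0.03 ]
slot_wedge 0.73 [232.3 260.8  34.6  22.8] [0.395 0.099 0.03 ]
parts_cup 0.63 [271.2 155.7  24.9  23.6] [0.738 0.169 0.03 ]
top [[0.49, 0.145, 0.984], [0.08, -0.016, -0.997]]
varnish_bottle 0.88 [269.1 210.1  21.2  24.2] [0.526 0.102 0.03 ]
varnish_bottle 0.43 [240.9 193.5  13.9  10.2] [0.563 0.163 0.03 ]
mixer 0.9 [171.8 224.8  55.7  52.5] [0.497 0.316 0.03 ]
pad_top 0.79 [167.1 222.5  31.2  31.4] [0.502 0.327 0.03 ]
tape_roll 0.72 [324.4 192.8  23.5  22.7] [ 0.562 -0.022  0.03 ]
snips 0.68 [180.1 292.8  58.1  21.4] [0.349 0.299 0.03 ]
slot_wedge 0.82 [268.9 261.   37.1  17.6] [0.414 0.104 0.03 ]
parts_cup 0.81 [233.7 111.9  27.6  31.4] [0.748 0.177 0.03 ]
```

View pics/scene0.png

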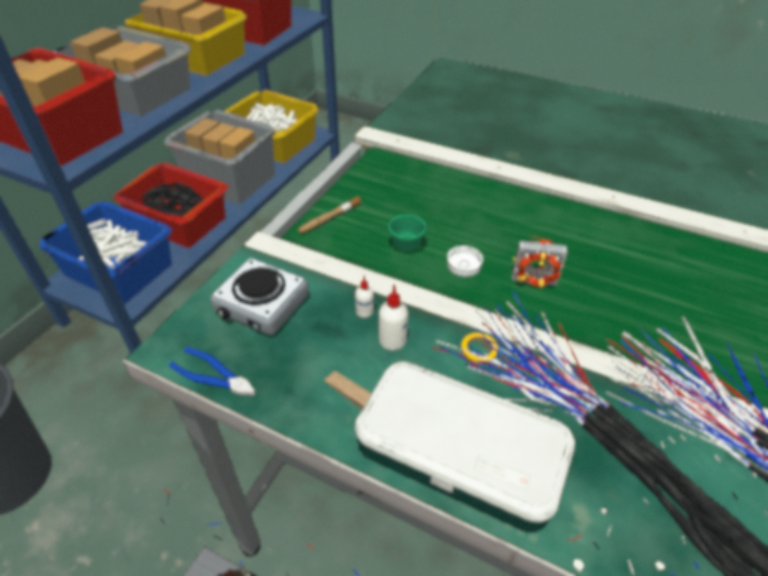

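View pics/top0.png

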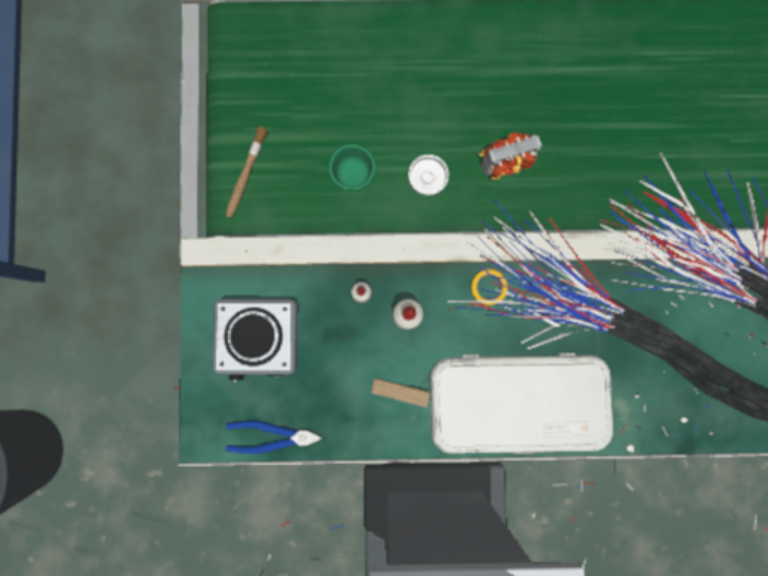

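The top view shows the large bottle at about (408,313) of 768x576 and the small look-alike at (361,291). The pad centre is near (252,336), the white case is in front and the tape roll is at (490,287). Next I'll fit the large bottle and the pad to both views.

```bash
python3 - <<'E'
from h import *
from scipy.optimize import least_squares
a=np.linspace(0,2*np.pi,40); C=np.c_[np.cos(a),np.sin(a),0*a]
def circ(x,y,r,z): return C*r+[x,y,z]
def bot(x,y,s=1): return np.vstack([circ(x,y,r*s,z*s) for r,z in ((.021,0),(.021,.062),(.009,.088),(.010,.096),(.001,.12))])
def bb(u): return np.r_[u.min(0),u.max(0)]
D={n:ctrl.get_image(n) for n in ("scene","top")}
def best(t,d,near,z):
    L=[b["box"] for b in ctrl.boxes_of(t,d)]
    b=min(L,key=lambda b:np.hypot(*(at(d,b[:2],z)[:2]-near))); b=np.array(b); return np.r_[b[:2]-b[2:]/2,b[:2]+b[2:]/2]
B={n:best("varnish_bottle",d,(.54,.104),.03) for n,d in D.items()}
S={n:best("varnish_bottle",d,(.563,.162),.03) for n,d in D.items()}
P={n:best("pad_top",d,(.505,.328),.05) for n,d in D.items()}
def fit(f,X,x0,names=("scene","top")):
    r=least_squares(lambda p:np.concatenate([bb(proj(D[n],f(p)))-X[n]for n in names]),x0); return np.round(r.x,4),np.round(r.fun,1)
for nm in (("scene","top"),("scene",),("top",)):
    print(nm,"big",*fit(lambda p:bot(*p),B,[.54,.1],nm))
    print("  pad",*fit(lambda p:circ(p[0],p[1],p[2],.056),P,[.5,.33,.032],nm))
print("small",*fit(lambda p:bot(*p),S,[.56,.16,.7]))
# pad by colour: dark blob in top, collar outer 86mm at z .048
for n,d in D.items():
    g=cv2.cvtColor(d["image"],cv2.COLOR_BGR2GRAY); m=(g<70).astype(np.uint8)
    k,l,s,c=cv2.connectedComponentsWithStats(m)
    ctr=(P[n][:2]+P[n][2:])/2; i=l[int(ctr[1]),int(ctr[0])]
    print(n,s[i],np.round(at(d,c[i],.05),4), P[n])
d=D["top"]; cv2.imwrite("pics/crop.png",cv2.resize(d["image"][150:290,110:310],(800,560),interpolation=cv2.INTER_CUBIC))
E
```

```text
('scene', 'top') big [0.5267 0.0966] [-1.8  0.8 -2.3  0.5  2.1  0.   1.1 -2.7]
  pad [0.4985 0.3218 0.0336] [-3.2 -2.  -0.1 -1.9  3.   0.3  0.5  0.1]
('scene',) big [0.5304 0.0932] [ 0.2  0.2 -0.2 -0.2]
  pad [0.4946 0.3144 0.0309] [-0.5  0.7  0.5 -0.6]
('top',) big [0.5239 0.1002] [ 0.6  1.4 -0.6 -1.5]
  pad [0.499  0.3257 0.035 ] [ 0.6 -0.6 -0.6  0.6]
small [0.5644 0.16   0.6177] [-0.2 -1.2 -1.2 -1.4  1.8  0.9  0.1  0.1]
scene [157 180  28  18 386] [0.4982 0.3199 0.05  ] [159.45 178.45 185.15 198.15]
top [154 210  28  28 617] [0.4991 0.3211 0.05  ] [148.25 208.05 182.15 239.75]
```

View pics/crop.png

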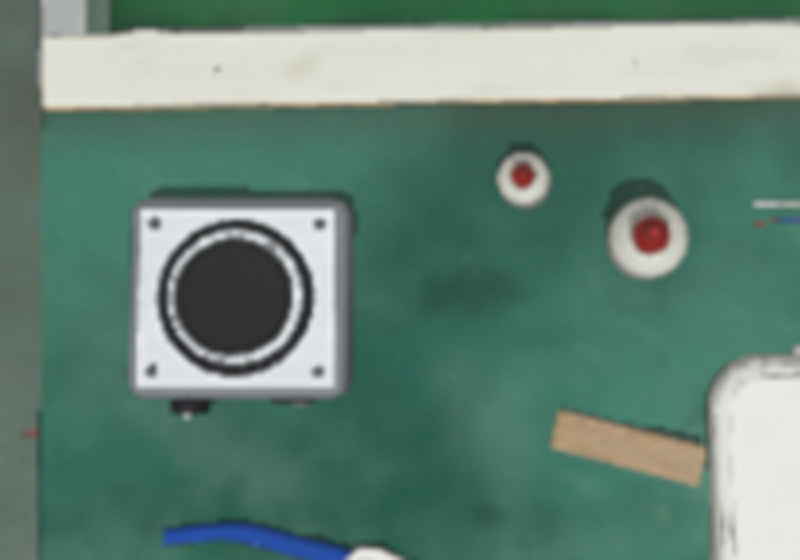

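The colour fit puts the pad at (0.4985, 0.3205), the large bottle at about (0.526, 0.098) and the small one at (0.564, 0.160). I'll hover over the large bottle, then turn so the jaws close along about −45°, clear of the small bottle, the rail and the wires.

```bash
python3 -m jog '[0.75,-0.0473,-0.0374,0,0,0,0, 0.75,-0.0473,-0.0374,0,0,0,0, 0.75,-0.0473,-0.0374,0,0,0,0, 0.75,-0.0473,-0.0374,0,0,0,0, 0.75,-0.0473,-0.0374,0,0,0,0, 0.75,-0.0473,-0.0374,0,0,0,0, 0.75,-0.0473,-0.0374,0,0,0,0, 0.75,-0.0473,-0.0374,0,0,0,0, 0.75,-0.0473,-0.0374,0,0,0,0, 0.75,-0.0473,-0.0374,0,0,0,0]' 30
python3 -m jog '[0.75,0,0,0,0,0,10.5, 0.75,0,0,0,0,0,10.5, 0.75,0,0,0,0,0,10.5, 0.75,0,0,0,0,0,10.5, 0.75,0,0,0,0,0,10.5, 0.75,0,0,0,0,0,10.5, 0.75,0,0,0,0,0,10.5, 0.75,0,0,0,0,0,10.5, 0.75,0,0,0,0,0,10.5, 0.75,0,0,0,0,0,10.5]'
python3 -m jog '[0.75,0,0,0,0,0,10.5, 0.75,0,0,0,0,0,0, 0.75,0,0,0,0,0,0]'
python3 - <<'E'
from h import *
o=ctrl.get_obs(); d=ctrl.get_image("wrist"); Rt=R.from_rotvec(o["tool_rot"]).as_matrix()
print(o["t"],np.round(o["q"],2),o["opening"]); print(np.round(o["tool_pos"],4)); print(np.round(Rt,3)); print(np.round(d["mount"],3).tolist())
for b in ctrl.boxes_of("varnish_bottle",d)[:4]: print(round(b["p"],2),np.round(b["box"],1))
print(R.from_matrix(Rt))
cv2.imwrite("pics/w1.png",d["image"])
E
```

```text
t: 2.45
tool_pos: [0.5273, 0.0967, 0.2317]
tool_rot: [0.474, 3.105, 0.001]
contact_force: [0.6, 1.2, -0.4]
opening: 0.064
t: 3.7
tool_pos: [0.5263, 0.0985, 0.2314]
tool_rot: [2.757, 1.506, 0.0]
contact_force: [0.1, 0.4, 0.4]
opening: 0.064
t: 4.08
tool_pos: [0.5263, 0.0985, 0.2313]
tool_rot: [2.878, 1.26, 0.0]
contact_force: [-0.1, -0.9, -0.9]
opening: 0.0643
4.075 [ 0.05 -0.16  1.82 -0.    1.48  0.79] 0.06433962666132435
[0.5263 0.0985 0.2313]
[[ 0.678  0.735  0.   ]
 [ 0.735 -0.678 -0.   ]
 [ 0.     0.    -1.   ]]
[[0.001, -0.962, -0.272, 0.068], [1.0, 0.001, 0.001, 0.0], [-0.001, -0.272, 0.962, -0.142], [0.0, 0.0, 0.0, 1.0]]
0.91 [255.8 180.3  35.5  47.5]
0.67 [236.9 114.5  24.3  24.9]
Rotation.from_matrix(array([[ 6.78184127e-01,  7.34892023e-01,  6.54084156e-05],
                            [ 7.34892026e-01, -6.78184127e-01, -1.63158252e-05],
                            [ 3.23685794e-05,  5.91332567e-05, -9.99999998e-01]]))
```

View pics/w1.png

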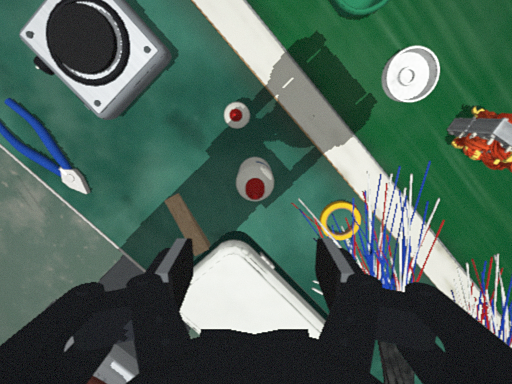

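The wrist view shows the large bottle at (256,180), midway between the fingers in the jaw direction, with the small one at (237,115). I'll fit both here, along with the pad at (87,37).

```bash
cat >> h.py <<'E'
from scipy.optimize import least_squares
a=np.linspace(0,2*np.pi,60); C=np.c_[np.cos(a),np.sin(a),0*a]
def circ(x,y,r,z): return C*r+[x,y,z]
def bot(x,y,z0=0,s=1): return np.vstack([circ(x,y,r*s,z*s+z0) for r,z in ((.021,0),(.021,.062),(.009,.088),(.010,.096),(.001,.12))])
def bb(u): return np.r_[u.min(0),u.max(0)]
def wext(d,o):
    M=np.array(d["mount"]); Rt=R.from_rotvec(o["tool_rot"]).as_matrix()
    Rc=Rt@M[:3,:3]; c=Rt@M[:3,3]+np.array(o["tool_pos"])
    d["rvec"]=cv2.Rodrigues(Rc.T)[0]; d["tvec"]=-Rc.T@c
E
python3 - <<'E'
from h import *
o=ctrl.get_obs(); d=ctrl.get_image("wrist"); L=ctrl.boxes_of("varnish_bottle",d); Lp=ctrl.boxes_of("pad_top",d); wext(d,o)
def bx(b): b=np.array(b["box"]); return np.r_[b[:2]-b[2:]/2,b[:2]+b[2:]/2]
X=bx(L[0]); r=least_squares(lambda p:bb(proj(d,bot(*p)))-X,[.526,.098]); print("big",np.round(r.x,4),np.round(r.fun,1))
if Lp: X=bx(Lp[0]); r=least_squares(lambda p:bb(proj(d,circ(*p,.056)))-X,[.5,.32,.032]); print("pad",np.round(r.x,4),np.round(r.fun,1),X)
# red cap centroid and white body
im=d["image"].astype(int); red=(im[...,2]>100)&(im[...,1]<60)&(im[...,0]<70)
red[:, :245]=0; red[:,270:]=0; red[:170]=0; red[210:]=0
v,u=np.nonzero(red); Y=bb(np.c_[u,v]); Y[2:]+=1
cap=lambda p:np.vstack([circ(*p,.010,.096),circ(*p,.001,.12)])
r=least_squares(lambda p:bb(proj(d,cap(p)))-Y,[.526,.098]); print("cap",np.round(r.x,4),np.round(r.fun,1))
Rt=R.from_rotvec(o["tool_rot"]).as_matrix()
for nm,P in (("avg",r.x),):print("tool delta",np.round(Rt.T@(np.r_[P,.231]-o["tool_pos"]),4))
E
```

```text
big [0.7164 0.1482] [ -2.1 -18.8   1.4  31.3]
pad [0.4976 0.3152 0.0329] [-1.   0.9  1.  -0.9] [ 51.65   2.95 116.75  78.25]
cap [0.527 0.097] [-1.1  0.7  1.1 -0.7]
tool delta [-0.0007  0.0016  0.0003]
```

```bash
python3 -m jog '[0.75,0,0.0015,0.03,0,0,0, 0.75,0,0,0.045,0,0,0, 0.75,0,0,0.045,0,0,0, 0.75,0,0,0.035,0,0,0, 0.75,0,0,0.016,0,0,0, 0.75,0,0,0,0,0,0]'
python3 -m jog '[0.75,0,0,0.004,0,0,0, 0.75,0,0,0.002,0,0,0, 0.75,0,0,0.002,0,0,0, 0.75,0,0,0,0,0,0]'
python3 - <<'E'
from h import *
d=ctrl.get_image("wrist"); cv2.imwrite("pics/w2.png",d["image"])
E
```

```text
t: 5.08
tool_pos: [0.5269, 0.0975, 0.0596]
tool_rot: [-2.879, -1.257, 0.003]
contact_force: [0.6, 0.1, -0.3]
opening: 0.0639
t: 5.58
tool_pos: [0.5275, 0.0975, 0.0525]
tool_rot: [2.879, 1.256, 0.0]
contact_force: [0.4, 0.0, -0.1]
opening: 0.0639
```

View pics/w2.png

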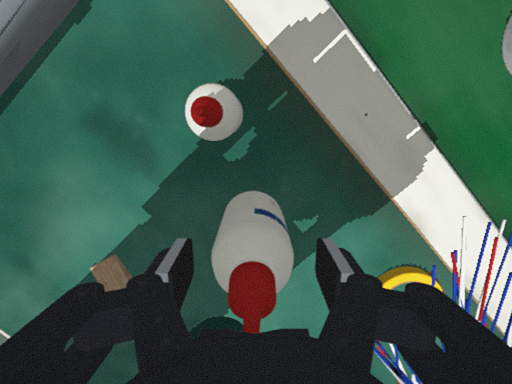

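The bottle at about (252,260) is centred between the fingers, and the cap tip is nearing the palm with no contact yet. I'll lower in 1 mm steps while watching the force.

```bash
for i in 1; do python3 -m jog '[0.75,0,0,0.001,0,0,0, 0.75,0,0,0.001,0,0,0, 0.75,0,0,0.001,0,0,0, 0.75,0,0,0,0,0,0]' ; done
```

```text
t: 6.12
tool_pos: [0.5273, 0.0975, 0.0491]
tool_rot: [-2.879, -1.256, 0.001]
contact_force: [-0.5, -0.4, -0.7]
opening: 0.0639
```

```bash
python3 -m jog '[0.75,0,0,0.001,0,0,0, 0.75,0,0,0.001,0,0,0, 0.75,0,0,0,0,0,0]'
```

```text
t: 6.5
tool_pos: [0.5273, 0.0975, 0.0472]
tool_rot: [-2.879, -1.256, 0.0]
contact_force: [-0.3, 0.6, -0.7]
opening: 0.064
```

```bash
python3 -m jog '[0.75,0,0,0.001,0,0,0, 0.75,0,0,0,0,0,0]'
```

```text
t: 6.75
tool_pos: [0.5275, 0.0975, 0.0464]
tool_rot: [2.879, 1.256, 0.0]
contact_force: [0.4, -0.3, 0.6]
opening: 0.0639
```

```bash
python3 -m jog '[0.75,0,0,0.001,0,0,0, 0.75,0,0,0,0,0,0]'
```

```text
t: 7.0
tool_pos: [0.528, 0.0975, 0.046]
tool_rot: [2.879, 1.256, 0.002]
contact_force: [-1.0, 0.4, 5.2]
opening: 0.064
```

```bash
python3 -m jog '[0.75,0,0,0.001,0,0,0, 0.75,0,0,0,0,0,0]'
```

```text
t: 7.25
tool_pos: [0.5288, 0.0976, 0.0459]
tool_rot: [2.878, 1.256, 0.004]
contact_force: [-0.6, 0.9, 7.1]
opening: 0.0644
```

The cap tip touches the palm at TCP z of about 0.0463, so I'll back off slightly and grip.

```bash
python3 -m jog '[0.75,0,0,-0.003,0,0,0, 0.75,0,0,0,0,0,0]' 30
python3 -m jog '[0.3,0,0,0,0,0,0, 0.3,0,0,0,0,0,0, 0.3,0,0,0,0,0,0, 0.3,0,0,0,0,0,0, 0.3,0,0,0,0,0,0]' 30
python3 - <<'E'
from h import *
d=ctrl.get_image("wrist"); cv2.imwrite("pics/w3.png",d["image"])
E
```

```text
t: 7.5
tool_pos: [0.527, 0.0975, 0.047]
tool_rot: [-2.879, -1.256, 0.001]
contact_force: [0.4, 0.8, -0.0]
opening: 0.0637
t: 8.12
tool_pos: [0.5272, 0.0975, 0.0469]
tool_rot: [-2.879, -1.256, 0.001]
contact_force: [0.1, 0.3, -1.3]
opening: 0.0406
```

View pics/w3.png

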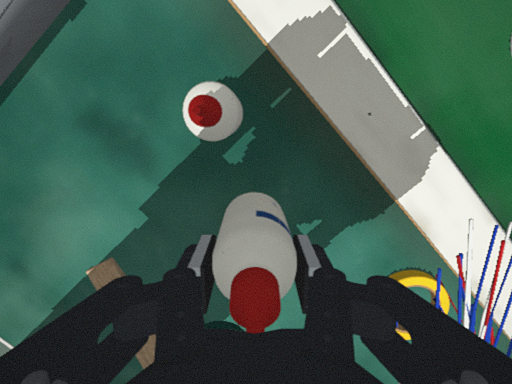

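The grip holds at 40.6 mm opening with the bottle centred. I'll lift it and move over the pad.

```bash
python3 -m jog '[0.3,0,0,-0.01,0,0,0, 0.3,0,0,-0.03,0,0,0, 0.3,0,0,-0.04,0,0,0, 0.3,0,0,-0.03,0,0,0, 0.3,0,0,-0.01,0,0,0, 0.3,0,0,0,0,0,0]'
python3 -m jog '[0.3,0.01,-0.0119,0,0,0,0, 0.3,0.0235,-0.0285,0,0,0,0, 0.3,0.0285,-0.0344,0,0,0,0, 0.3,0.0285,-0.0344,0,0,0,0, 0.3,0.0285,-0.0344,0,0,0,0, 0.3,0.0185,-0.0225,0,0,0,0, 0.3,0.005,-0.006,0,0,0,0, 0.3,0,0,0,0,0,0, 0.3,0,0,0,0,0,0]'
python3 - <<'E'
from h import *
o=ctrl.get_obs(); ims=[]
for n in ("scene","top","wrist"):
    d=ctrl.get_image(n); 
    for t in ("varnish_bottle","pad_top","mixer"):
        for b in ctrl.boxes_of(t,d)[:2]: print(n,t,round(b["p"],2),np.round(b["box"],1))
    ims.append(d["image"])
    if n!="wrist": print(np.round(proj(d,[o["tool_pos"],np.array(o["tool_pos"])-[0,0,.047],[.498,.319,.056]]),1).tolist())
s=cv2.resize(ims[0][90:250,90:290],(400,320)); w=cv2.resize(ims[2],(400,300)); t=cv2.resize(ims[1][150:290,110:310],(400,280))
cv2.imwrite("pics/c4.png",np.vstack([np.hstack([s[:280],t]),np.hstack([w,np.zeros_like(w)])]))
E
```

```text
t: 8.93
tool_pos: [0.5276, 0.0975, 0.1678]
tool_rot: [2.879, 1.256, 0.002]
contact_force: [-0.2, -0.2, -2.5]
opening: 0.0407
t: 10.05
tool_pos: [0.4981, 0.3182, 0.1667]
tool_rot: [2.88, 1.255, -0.002]
contact_force: [0.2, -0.1, -1.2]
opening: 0.0409
scene varnish_bottle 0.66 [166.5 147.2  23.4  45.1]
scene varnish_bottle 0.57 [244.4 198.1  11.1  26. ]
scene pad_top 0.78 [172.7 190.1  28.7  17.5]
scene mixer 0.9 [173.4 198.8  66.2  50.8]
[[164.3, 149.8], [167.7, 166.3], [171.6, 186.6]]
top pad_top 0.76 [177.  224.5  17.4  30. ]
top mixer 0.81 [171.6 225.1  55.8  51.7]
[[157.7, 223.9], [162.7, 224.1], [168.3, 224.3]]
wrist varnish_bottle 0.78 [398.  254.8  48.7  49.7]
wrist varnish_bottle 0.57 [253.8 264.1  81.4 141.5]
wrist pad_top 0.7 [253.2 185.8  66.6  57.2]
wrist mixer 0.8 [252.  167.6 154.8 120.6]
```

View pics/c4.png

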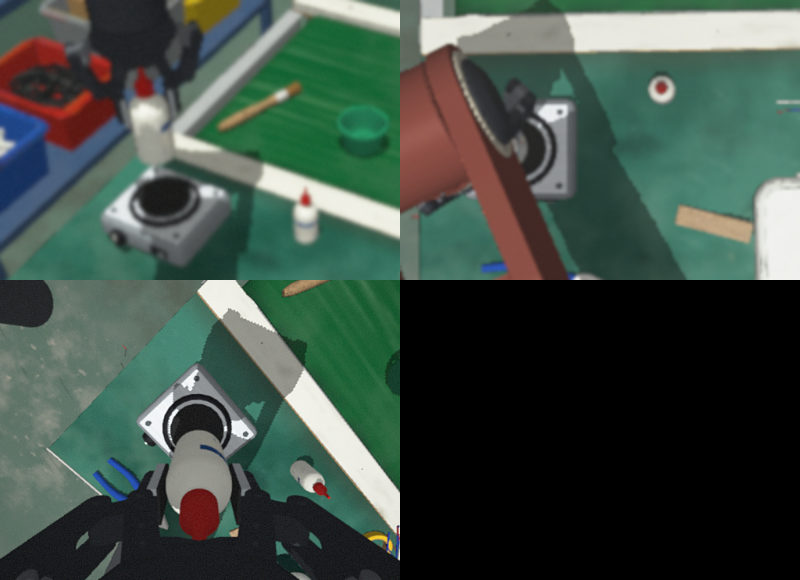

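The bottle hangs upright over the pad: in the wrist view both sit at column 253–254. Now I'll lower it onto the pad and press in steps.

```bash
python3 -m jog '[0.3,0,-0.001,0.025,0,0,0, 0.3,0,0,0.02,0,0,0, 0.3,0,0,0.012,0,0,0, 0.3,0,0,0.003,0,0,0, 0.3,0,0,0.002,0,0,0, 0.3,0,0,0.002,0,0,0, 0.3,0,0,0.002,0,0,0, 0.3,0,0,0,0,0,0]'
```

```text
t: 11.65
tool_pos: [0.498, 0.32, 0.1024]
tool_rot: [-2.879, -1.257, -0.002]
contact_force: [-0.4, 0.1, 1.1]
opening: 0.0409
```

```bash
python3 -m jog '[0.3,0,0,0.002,0,0,0, 0.3,0,0,0.002,0,0,0, 0.3,0,0,0.001,0,0,0, 0.3,0,0,0,0,0,0]'
```

```text
t: 12.15
tool_pos: [0.498, 0.3201, 0.0973]
tool_rot: [-2.879, -1.257, -0.003]
contact_force: [-1.5, -0.1, 5.6]
opening: 0.0408
```

```bash
python3 -m jog '[0.3,0,0,0.001,0,0,0, 0.3,0,0,0.001,0,0,0, 0.3,0,0,0.001,0,0,0, 0.3,0,0,0,0,0,0]'
```

```text
t: 12.65
tool_pos: [0.4982, 0.3201, 0.0948]
tool_rot: [-2.879, -1.256, -0.003]
contact_force: [-2.2, -0.7, 7.3]
opening: 0.0406
```

```bash
python3 -m jog '[0.3,0,0,0.001,0,0,0, 0.3,0,0,0.001,0,0,0, 0.3,0,0,0,0,0,0]'
```

```text
t: 13.02
tool_pos: [0.4986, 0.3206, 0.0947]
tool_rot: [-2.879, -1.256, -0.005]
contact_force: [-5.1, -1.2, 14.5]
opening: 0.0409
```

```bash
python3 -m jog '[0.3,0,0,0.001,0,0,0, 0.3,0,0,0.001,0,0,0, 0.3,0,0,0,0,0,0]'
```

```text
t: 13.4
tool_pos: [0.4992, 0.3213, 0.0947]
tool_rot: [-2.878, -1.256, -0.007]
contact_force: [-7.3, -0.2, 22.7]
opening: 0.0406
```

The tool stopped at 0.0947 m while the force rose from 7 to 23 N, so the pad is on its stop. I'll ease off 0.5 mm and hold for about 2 s.

```bash
python3 -m jog '[0.3,0,0,-0.0005,0,0,0, 0.3,0,0,0,0,0,0, 0.3,0,0,0,0,0,0, 0.3,0,0,0,0,0,0, 0.3,0,0,0,0,0,0, 0.3,0,0,0,0,0,0, 0.3,0,0,0,0,0,0, 0.3,0,0,0,0,0,0, 0.3,0,0,0,0,0,0]'
python3 - <<'E'
from h import *
d=ctrl.get_image("scene"); cv2.imwrite("pics/s5.png",cv2.resize(d["image"][100:240,90:270],(720,560),interpolation=cv2.INTER_CUBIC))
E
python3 -m jog '[0.3,0,0,0,0,0,0, 0.3,0,0,0,0,0,0, 0.3,0,0,0,0,0,0, 0.3,0,0,0,0,0,0, 0.3,0,0,0,0,0,0, 0.3,0,0,0,0,0,0, 0.3,0,0,0,0,0,0, 0.3,0,0,0,0,0,0]'
```

```text
t: 14.52
tool_pos: [0.4991, 0.3212, 0.0946]
tool_rot: [-2.878, -1.256, -0.007]
contact_force: [-6.3, -1.2, 19.6]
opening: 0.0403
t: 15.58
tool_pos: [0.4991, 0.3212, 0.0946]
tool_rot: [-2.878, -1.256, -0.007]
contact_force: [-6.1, -1.2, 20.1]
opening: 0.0406
```

View pics/s5.png

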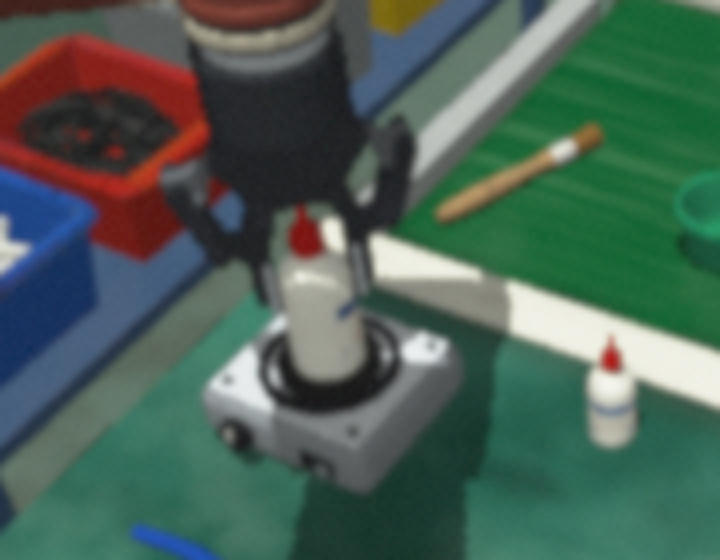

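The picture shows the bottle upright in the collar at (328,360), with the pad down. Now I'll lift straight up about 0.145 m, putting the base about 135 mm above the released pad.

```bash
python3 -m jog '[0.3,0,0,-0.005,0,0,0, 0.3,0,0,-0.015,0,0,0, 0.3,0,0,-0.03,0,0,0, 0.3,0,0,-0.04,0,0,0, 0.3,0,0,-0.035,0,0,0, 0.3,0,0,-0.015,0,0,0, 0.3,0,0,-0.005,0,0,0, 0.3,0,0,0,0,0,0, 0.3,0,0,0,0,0,0, 0.3,0,0,0,0,0,0]'
python3 -m jog '[0.3,0,0,0,0,0,0, 0.3,0,0,0,0,0,0, 0.3,0,0,0,0,0,0, 0.3,0,0,0,0,0,0]'
python3 - <<'E'
from h import *
o=ctrl.get_obs(); print(np.abs(o["dq"]).max())
d=ctrl.get_image("scene"); w=ctrl.get_image("wrist")
b=[b for b in ctrl.boxes_of("varnish_bottle",d)]; print([np.round(x["box"],1).tolist() for x in b])
x,y,z=o["tool_pos"]; u=bb(proj(d,bot(x,y,z-.0467))); print("expected",np.r_[(u[:2]+u[2:])/2,u[2:]-u[:2]])
cv2.imwrite("pics/f6.png",np.hstack([cv2.resize(d["image"][90:250,90:290],(400,320)),cv2.resize(w["image"],(400,320))]))
E
```

```text
t: 16.82
tool_pos: [0.4969, 0.3194, 0.2334]
tool_rot: [2.879, 1.256, -0.003]
contact_force: [-0.3, 0.6, -1.3]
opening: 0.0403
t: 17.32
tool_pos: [0.4974, 0.3197, 0.2349]
tool_rot: [2.879, 1.257, 0.0]
contact_force: [0.3, -0.6, -1.9]
opening: 0.0408
0.0012366298980421033
[[161.9, 119.2, 20.7, 52.7], [244.4, 197.4, 9.8, 27.2]]
expected [158.96809746 119.32070449  25.93793141  57.35811626]
```

View pics/f6.png

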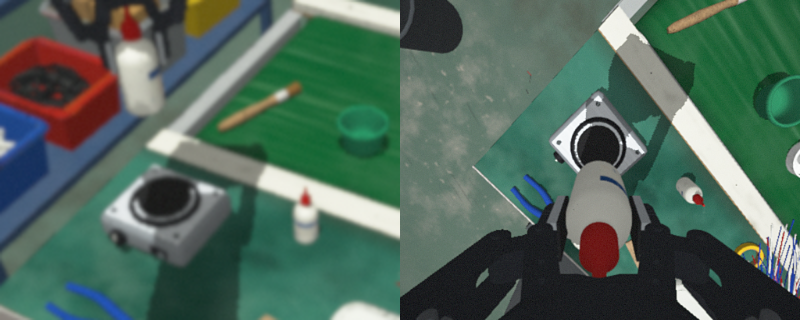

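The bottle is held upright over the pad, the pad is back up and the arm is still, so I'm handing in.

```bash
python3 -c "
from station import ctrl
print(ctrl.finish_job(), ctrl.get_obs()['t'])"
```

```text
the job is handed in; nothing more can be done
the job is handed in; nothing more can be done
```

I gripped the large varnish bottle, pressed it on the mixer's sprung pad until the pad hit its stop, and held it there. The bottle is now held upright over the pad, and the job was handed in at about 17.5 s; no verdict was reported.

- **Grip:** I held it with 30 N. The cap tip met the palm, so the tool sat about 47 mm above the base, higher than the suggested 40 mm for the fingertips. The opening stayed at 40–41 mm with no sign of slip.
- **Press:** The tool stopped at 0.0947 m while the push rose from 7 to 23 N, which shows the pad was on its stop. I then held it about 2 s at roughly 20 N. The tool was within about 2 mm of my best pad-centre estimate, and the picture showed the bottle upright in the collar.
- **Finish:** The base is at about 0.188 m, roughly 130 mm above the released pad. The force reads only the bottle's weight, the joints are almost still (about 0.001 rad/s), and the last picture shows the pad up.
- **Other items:** I kept the arm away from the tape roll, snips, wedge and cup. I did not measure their positions again at the end.

**Measurements that disagreed:**
- The camera estimates of the pad centre differed by up to about 11 mm between views. I used the colour-based one.
- One wrist-camera fit of the bottle was plainly wrong, so I used the cap fit instead.
- In the last check the bottle's box was about 3 pixels from the predicted column and slightly smaller than predicted. It is partly hidden by the fingers.

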